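# Pack the firing kit into the stacking carrier and clamp it shut

## Task

Pack the firing kit for transport: put every loose kiln prop into the bottom tray on the plywood carrier, then lower the loose blue tray onto it so that its corner lugs drop into the sockets, and have every cut glass strip lying in that upper tray. Then put the grey lid on the upper tray with its lugs in the sockets, and press the red clamp handle fully down to hold the stack shut. Leave the other things on the bench where they are.

Things in the scene. Friction and masses are not known exactly. Their poses are not given: they have to be found in the camera images.
- carrier: Plywood carrier board, 220 mm (x) by 250 mm (y), 12 mm thick, which does not move; origin on the bench under the centre of the blue bottom tray fixed on it. The clamp stands on a wooden riser beyond the tray's -y side; riser and clamp lie at y = -90 to -215 mm. With the clamp open, its arm and handle stand up to 210 mm above the bench
- seat (a point): Centre of the rim plane of the bottom tray, 71 mm above the bench; x along the tray's long side, y along its short side, z up. Tray 170 mm (x) by 150 mm (y) outside, walls 4 mm, inner floor 55 mm below this point. Each corner has a 22 mm square block, flush with the rim, with a 16 mm square socket 10 mm deep at x = +-74 mm, y = +-64 mm
- handle_pivot (a point): Hinge of the red clamp handle, 124 mm above the bench, on the carrier at y = -122 mm of its frame; same axes. The hinge line runs along x
- handle_grip (a point): Point on the middle of the red clamp handle, 70 mm from the hinge; the handle is 16 mm wide (along x), 14 mm thick and ends 90 mm from the hinge. A linkage swings the clamp arm 1.6 times as far as the handle, the other way, until its rubber pad lies on the lid, 53 mm from the lid's centre. It cannot shut if the stack stands too high
- clamp_handle (a joint): Angle of the red clamp handle, rad: 0 = shut, handle level and pointing away from the tray (-y of the carrier); it starts open at about 1 (raised, leaning away from the tray), at most 1.09, and stays where it is left. Pressing it away and down takes 2 to 4 N at the grip
- tray_mid (a point): Centre of the loose blue upper tray, half-way up its 36 mm walls, 18 mm above its underside; 0.3 kg, 170 mm (x) by 150 mm (y), floor 4 mm thick, same corner sockets as the bottom tray. Under each corner (x = +-74, y = +-64 mm) a 12 mm round lug with a tapered tip, 9 mm long, on which it stands at first. Seated, this point lies 18 mm above seat. Either end may face either way
- tray_grip (a point): Top centre of the black grip of the upper tray, 17 mm above tray_mid: a partition along y through the middle of the tray, here 12 mm wide (x), 64 mm long (y) and 31 mm high above the tray's floor, elsewhere 4 mm thick. Grasp it with the fingers closing along x; the compartment on either side is 75 mm (x) by 142 mm (y)
- lid_mid (a point): Centre of the grey lid plate (170 mm x by 150 mm y, 6 mm thick), 3 mm above its underside; 0.22 kg. Four lugs below as on the tray, on which it stands at first. On top a black bar handle, 12 mm wide (x), 56 mm long (y), the bar 21 to 35 mm above this point, open beneath. Seated, this point lies 39 mm above seat. Either end may face either way
- prop_a_mid (a point): Centre of a square tan ceramic kiln prop, 28 x 28 mm, 25 mm high, faces along its x and y. May be absent
- prop_b_mid (a point): Centre of a round tan ceramic kiln prop, a stub 31 mm across and 40 mm high (axis z). May be absent
- prop_c_mid (a point): Centre of a tall square tan ceramic kiln prop, 28 x 28 mm, 50 mm high (z). May be absent
- glass_a_mid (a point): Centre of a dark blue glass strip, 14 mm wide (x), 60 mm long (y), 5 mm thick. May be absent
- glass_b_mid (a point): Centre of a turquoise glass strip, 13 mm wide (x), 52 mm long (y), 8 mm thick. May be absent
- glass_c_mid (a point): Centre of a black glass strip, 16 mm wide (x), 48 mm long (y), 5 mm thick. May be absent
- glass_d_mid (a point): Centre of a second turquoise glass strip, 13 mm wide (x), 52 mm long (y), 8 mm thick. May be absent
- cup: Bystander, leave alone: white plaster mixing cup, 65 mm across, 53 mm high; origin under its centre
- nippers: Bystander, leave alone: blue-handled pliers, 151 mm long; origin under its centre
- jar_a: Bystander, leave alone: clear round powder jar, 75 mm across, 40 mm high; origin under its centre
- clock: Bystander, leave alone: white wind-up timer with a red dial, about 60 mm wide and 66 mm high; origin under its centre

How it is judged:
On the way, in this order (a step that is already met when the one before it is completed fails the run):
1. every kiln prop is in the bottom tray (x of prop_a_mid in the frame of seat between -0.083 and 0.083 m and y of prop_a_mid in the frame of seat between -0.073 and 0.073 m and z of prop_a_mid in the frame of seat between -0.058 and -0.018 m and x of prop_b_mid in the frame of seat between -0.083 and 0.083 m and y of prop_b_mid in the frame of seat between -0.073 and 0.073 m and z of prop_b_mid in the frame of seat between -0.058 and -0.018 m and x of prop_c_mid in the frame of seat between -0.083 and 0.083 m and y of prop_c_mid in the frame of seat between -0.073 and 0.073 m and z of prop_c_mid in the frame of seat between -0.058 and -0.018 m), for 0.2 s.
2. the upper tray is seated on the bottom tray, its lugs in the sockets, the props under it (all of step 1 and z of tray_mid in the frame of seat between 0.015 and 0.021 m and horizontal distance between tray_mid and seat below 0.007 m and angle between tray_mid's own z axis and vertical below 0.035 rad and angle between the x axis of tray_mid and the x axis of seat, either way round below 0.07 rad), for 0.2 s.
3. every glass strip is in the upper tray and the lid is seated on it (all of step 2 and x of glass_a_mid in the frame of tray_mid between -0.083 and 0.083 m and y of glass_a_mid in the frame of tray_mid between -0.073 and 0.073 m and z of glass_a_mid in the frame of tray_mid between -0.016 and 0.008 m and x of glass_b_mid in the frame of tray_mid between -0.083 and 0.083 m and y of glass_b_mid in the frame of tray_mid between -0.073 and 0.073 m and z of glass_b_mid in the frame of tray_mid between -0.016 and 0.008 m and x of glass_c_mid in the frame of tray_mid between -0.083 and 0.083 m and y of glass_c_mid in the frame of tray_mid between -0.073 and 0.073 m and z of glass_c_mid in the frame of tray_mid between -0.016 and 0.008 m and x of glass_d_mid in the frame of tray_mid between -0.083 and 0.083 m and y of glass_d_mid in the frame of tray_mid between -0.073 and 0.073 m and z of glass_d_mid in the frame of tray_mid between -0.016 and 0.008 m and z of lid_mid in the frame of seat between 0.036 and 0.042 m and horizontal distance between lid_mid and seat below 0.007 m and angle between lid_mid's own z axis and vertical below 0.035 rad and angle between the x axis of lid_mid and the x axis of seat, either way round below 0.07 rad), for 0.2 s.
4. the clamp is shut on the closed stack (z of tray_mid in the frame of seat between 0.015 and 0.021 m and horizontal distance between each of tray_mid, lid_mid and seat below 0.007 m and angle between each of tray_mid, lid_mid's own z axis and vertical below 0.035 rad and angle between the x axis of each of tray_mid, lid_mid and the x axis of seat, either way round below 0.07 rad and z of lid_mid in the frame of seat between 0.036 and 0.042 m and value of joint clamp_handle below 0.08 rad), for 0.2 s.
At the end, for the whole second after the job is handed in: all kiln props in the bottom tray; the upper tray and the lid each seated with their lugs in the sockets below (height within 3 mm, within 7 mm sideways, level within 2 degrees, in line within 4 degrees); all glass strips lying in the upper tray; the clamp handle within 0.08 rad of shut (all of step 1 and all of step 4 and x of glass_a_mid in the frame of tray_mid between -0.083 and 0.083 m and y of glass_a_mid in the frame of tray_mid between -0.073 and 0.073 m and z of glass_a_mid in the frame of tray_mid between -0.016 and 0.008 m and x of glass_b_mid in the frame of tray_mid between -0.083 and 0.083 m and y of glass_b_mid in the frame of tray_mid between -0.073 and 0.073 m and z of glass_b_mid in the frame of tray_mid between -0.016 and 0.008 m and x of glass_c_mid in the frame of tray_mid between -0.083 and 0.083 m and y of glass_c_mid in the frame of tray_mid between -0.073 and 0.073 m and z of glass_c_mid in the frame of tray_mid between -0.016 and 0.008 m and x of glass_d_mid in the frame of tray_mid between -0.083 and 0.083 m and y of glass_d_mid in the frame of tray_mid between -0.073 and 0.073 m and z of glass_d_mid in the frame of tray_mid between -0.016 and 0.008 m); the robot touches nothing.
It fails at once if the plaster cup pushed more than 30 mm out of place (distance of cup from where it was at the start of the episode above 0.03 m).
It fails at once if the pliers pushed more than 30 mm out of place (distance of nippers from where it was at the start of the episode above 0.03 m).
It fails at once if the powder jar pushed more than 30 mm out of place (distance of jar_a from where it was at the start of the episode above 0.03 m).
It fails at once if the timer pushed more than 30 mm out of place (distance of clock from where it was at the start of the episode above 0.03 m).
Of prop_a, prop_b, prop_c only 2 to 3 are there at a start; the rules pass over those that are not, and their reading is None.
Of glass_a, glass_b, glass_c, glass_d only 2 to 4 are there at a start; the rules pass over those that are not, and their reading is None.
At some moment in a run one of prop_a, glass_a, glass_b, glass_c, glass_d, tray, lid may be knocked a few centimetres aside while the robot is not near it.
It also fails if it takes over 210 s, if anything falls off the work surface, if the arm or the gripper's body presses on something with over 40 N, if the wrist force passes 120 N, or if a joint passes its speed limit or range.

## Robot

A 7-joint arm with a two-finger parallel gripper is mounted at the origin on a cart in front of the work surface, level with it; the furniture and walls round the work are solid. World frame = base frame: x ahead of the robot, y to its left, z up, the work surface at z = 0. Lengths are in m, angles in rad, forces in N, time in s.
With the tool pointing down it reaches from about 0.4 to 0.9 m from the base axis. Payload 5.5 kg.
Tool frame: the origin (TCP) lies midway between the tips of the shut fingers; the grasp point (between the pads) lies 19 mm behind it (manip.grip_depth is the distance from the TCP to the grasp point, in m); z points along the fingers, y is the line along which they close (so a half turn about z gives the same grasp; the last joint's range is limited). The gripper opens to 92 mm and grips with 3 to 60 N. Pads are 19 mm wide; open, the fingers measure 130 mm over their backs; the gripper's body (75 mm by 190 mm) begins 47 mm behind the grasp point.
Start: joints at [-1.037, 0.501, -0.427, 1.55, 0.221, 1.138, -0.21], TCP at [0.174, 0.626, 0.227] pointing down, gripper open.
Joint ranges: [-2.88, 2.88], [-0.31, 2.03], [-1.54, 1.56], [0.2, 2.42], [-1.41, 4.55], [0.19, 2.02], [-2.57, 2.57]. Speed limits (rad/s): [2.57, 2.57, 3.14, 3.14, 3.14, 3.14, 3.14].

## Interface

Orientations are given as a unit quaternion [x, y, z, w].
In Python, from bench import manip, effector, viewer gives the robot as it stands. Calls block until the motion is done:
- manip.move_pose(position, orientation): joint-space move of the TCP to a pose.
- manip.servo_line(position, ori=None, vel=0.15): straight line of the TCP; ori=None keeps the orientation; vel is the mean speed in m/s.
- manip.movej(angles): joint-space move.
- effector.open_jaws() and effector.close(f_grip=None): open the fingers fully, or close them until they stop; f_grip is the grip in N (None keeps the last).
- manip.sleep(seconds).
- manip.solve_ik(position, orientation): joint angles nearest the present ones, or None.
- viewer.get_image(name): name is "scene" or "top"; returns the picture (400x640x3 uint8, red, green, blue); there is no depth.
- viewer.get_calibration(name): a dict with "vfov" (degrees; the focal length in pixels is half the picture's height over the tangent of half this angle, whatever the lens; pixels are square), "cx", "cy" (the principal point, pixels), "eye" and "attitude" of the camera in the world. Camera axes: x right, y down, z forward; pixel columns grow to the right and rows downward; lengths in m; the calibration is good to about 2 mm. A picture is of the moment at which its call begins. get_calibration takes no time and is no camera call.
A pose or a line that the arm cannot do raises manip.PlanningError and nothing moves.
- manip.hand_in(): hands the job in; it is judged then, once.
Readings, each from a call of its own:
- manip.current_clock(): time.
- manip.current_q(): joint angles.
- manip.current_joint_velocities(): joint speeds.
- manip.current_tau(): joint torques, N m.
- manip.current_tool_pos(): TCP position.
- manip.current_tcp_rot(): TCP orientation.
- manip.current_force(): force on the tool from outside, world axes, zero at the start.
- manip.current_wrist_torque(): the same for the moment, N m.
- manip.current_finger_gap(): finger opening in m.
- manip.current_gripper_force(): force on a finger pad.
Only numpy, scipy, OpenCV 4.12 (cv2) and the standard library are available. Lean on these libraries where they do the work, as an engineer would, in place of code of your own. Each camera call takes 0.05 s, during which the arm holds its last target. There are 200 camera calls.

## Working session

There is one attempt and no reset: what is moved stays moved. The work goes in short steps, each a Python script; the robot and the scene stay as the last script left them, time stands still between calls to the robot, and variables do not carry over. Pictures are saved under pics/ and viewed, at most 14 in all, crops included, and the job is handed in when it is done.

```bash
ls; mkdir -p pics
python3 - <<'E'
from bench import manip, effector, viewer
import cv2
for n in ("scene","top"):
    im=viewer.get_image(n); cv2.imwrite(f"pics/{n}0.png",im[:,:,::-1]); print(n,viewer.get_calibration(n))
print(manip.current_clock(),manip.current_tcp_rot(),manip.grip_depth)
E
```

```text
pics
scene {'vfov': 47.359202792946576, 'cx': 318.70947008124676, 'cy': 196.39027152136632, 'eye': array([0.6906568 , 1.14466643, 0.89911186]), 'attitude': array([ 0.05136111,  0.87492786, -0.47990283, -0.03945311])}
top {'vfov': 47.59746507014003, 'cx': 320.83515395170235, 'cy': 196.475509256652, 'eye': array([ 0.36643399, -0.08060295,  1.52243375]), 'attitude': array([ 0.71456601, -0.69734156,  0.03986146, -0.03900295])}
0.1 [ 1.34980322e-01  9.90847903e-01 -8.51625552e-04 -1.39879028e-04] 0.0188
```

View pics/scene0.png

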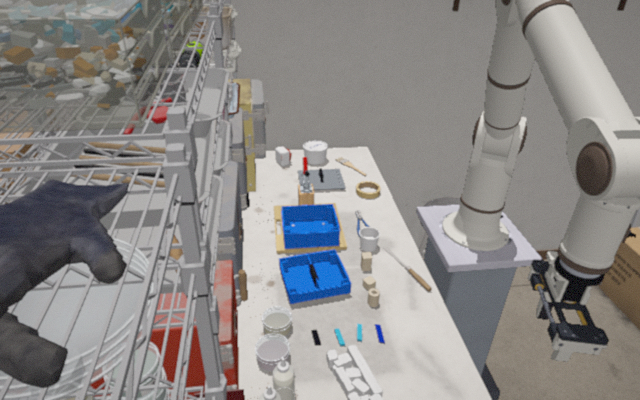

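View pics/top0.png

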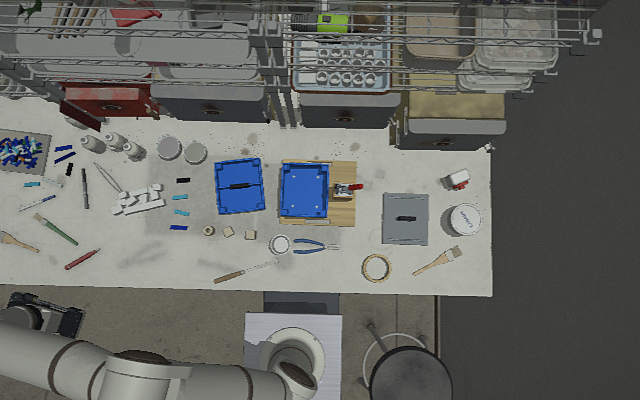

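```bash
cat > h.py <<'E'
import numpy as np, cv2
from bench import manip, effector, viewer
from scipy.spatial.transform import Rotation as R
CAL={n:viewer.get_calibration(n) for n in("scene","top")}
def ray(n,u,v):
    c=CAL[n]; f=200/np.tan(np.radians(c['vfov']/2))
    return R.from_quat(c['attitude']).apply([(u-c['cx'])/f,(v-c['cy'])/f,1.0])
def on_z(n,u,v,z):
    e=CAL[n]['eye']; d=ray(n,u,v); return e+d*(z-e[2])/d[2]
def pix(n,p):
    c=CAL[n]; f=200/np.tan(np.radians(c['vfov']/2))
    q=R.from_quat(c['attitude']).inv().apply(np.asarray(p)-c['eye']); return q[:2]/q[2]*f+[c['cx'],c['cy']]
def img(n,name=None):
    im=viewer.get_image(n)[:,:,::-1].copy()
    if name: cv2.imwrite(f"pics/{name}.png",im)
    return im
def blobs(mask,amin=15):
    n,l,s,c=cv2.connectedComponentsWithStats(mask.astype(np.uint8)*255)
    return [(c[i],s[i],l==i) for i in range(1,n) if s[i,4]>=amin]
def rect(m): # contour minAreaRect
    cs,_=cv2.findContours(m.astype(np.uint8),cv2.RETR_EXTERNAL,cv2.CHAIN_APPROX_NONE)
    return cv2.minAreaRect(np.vstack(cs))
E
python3 - <<'E'
from h import *
im=cv2.imread("pics/top0.png"); hsv=cv2.cvtColor(im,cv2.COLOR_BGR2HSV)
sc=cv2.imread("pics/scene0.png")
cv2.imwrite("pics/z0.png",cv2.resize(im[150:280,160:440],None,fx=2.8,fy=2.8,interpolation=cv2.INTER_CUBIC))
cv2.imwrite("pics/z1.png",cv2.resize(sc[140:350,240:440],None,fx=2.8,fy=2.8,interpolation=cv2.INTER_CUBIC))
H,S,V=cv2.split(hsv)
print(on_z("top",320,196,0),[on_z("top",295,357,0)])
masks=dict(blue=(H>100)&(H<125)&(S>150)&(V>60),turq=(H>85)&(H<100)&(S>100),black=(V<60)&(S<120),tan=(H>10)&(H<25)&(S>40)&(S<110)&(V>100))
for k,m in masks.items():
    for c,s,l in blobs(m):
        if 150<c[0]<480 and 150<c[1]<280: print(k,c.round(1),s,on_z("top",*c,0)[:2].round(3),[np.round(x,1) for x in rect(l)])
E
```

```text
[ 0.53858646 -0.0775189   0.        ] [array([ 0.0103498 , -0.00919597,  0.        ])]
blue [239.1 185.8] [ 215  158   50   56 2278] [0.567 0.197] [array([238.9, 185.2]), array([52.5, 47.4]), np.float64(83.7)]
blue [304.1 190. ] [ 280  163   49   55 2436] [ 0.558 -0.023] [array([304.1, 189.5]), array([47.5, 53.6]), np.float64(2.0)]
blue [178.5 227.1] [170 225  18   5  67] [0.422 0.394] [array([178.5, 227.2]), array([16.7,  4. ]), np.float64(5.2)]
turq [179.  196.8] [172 195  15   5  55] [0.524 0.398] [array([179. , 196.7]), array([ 3.6, 14.4]), np.float64(83.7)]
turq [180.8 212.2] [174 209  15   7  55] [0.472 0.389] [array([180.9, 212.4]), array([14.6,  3.6]), np.float64(14.0)]
black [182.6 180.2] [177 178  13   5  44] [0.581 0.389] [array([183., 180.]), array([ 4., 12.]), np.float64(90.0)]
black [238.8 185.4] [230 183  20   6  55] [0.568 0.198] [array([239.5, 185.6]), array([ 4.1, 19.1]), np.float64(83.7)]
black [405.7 218.2] [397 216  19   5  77] [ 0.471 -0.367] [array([406., 218.]), array([ 4., 18.]), np.float64(90.0)]
tan [335.6 170. ] [282 159  75  28 735] [ 0.629 -0.128] [array
[... 169 characters left out ...]
0)]
tan [228.  231.3] [223 227  11  10  51] [0.412 0.228] [array([227.9, 231.3]), array([7.6, 8.5]), np.float64(63.4)]
tan [249.9 236.4] [247 233   6   6  17] [0.397 0.153] [array([249.5, 235.5]), array([5., 5.]), np.float64(0.0)]
tan [455.8 251.1] [451 245  11  13  63] [ 0.365 -0.535] [array([455.8, 251.1]), array([9.8, 7.6]), np.float64(63.4)]
tan [433.9 263.2] [413 253  36  22 176] [ 0.323 -0.462] [array([429.5, 265. ]), array([ 9.4, 37.6]), np.float64(63.4)]
tan [376.3 267.8] [363 254  28  29 199] [ 0.303 -0.27 ] [array([376.5, 268. ]), array([28., 27.]), np.float64(90.0)]
tan [226.8 277. ] [214 272  27  11  82] [0.261 0.224] [array([227.3, 277.2]), array([ 3.8, 27.5]), np.float64(71.6)]
```

View pics/z0.png

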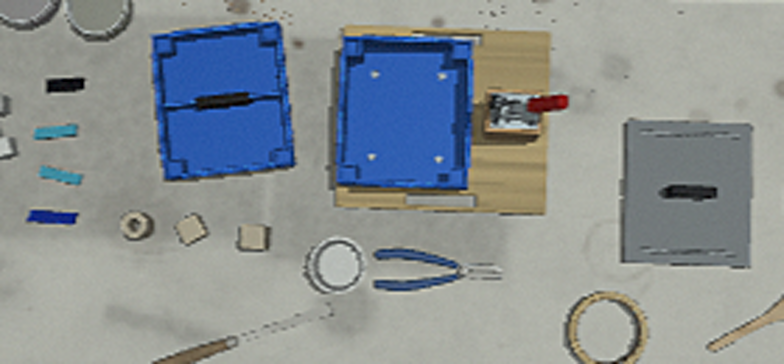

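View pics/z1.png

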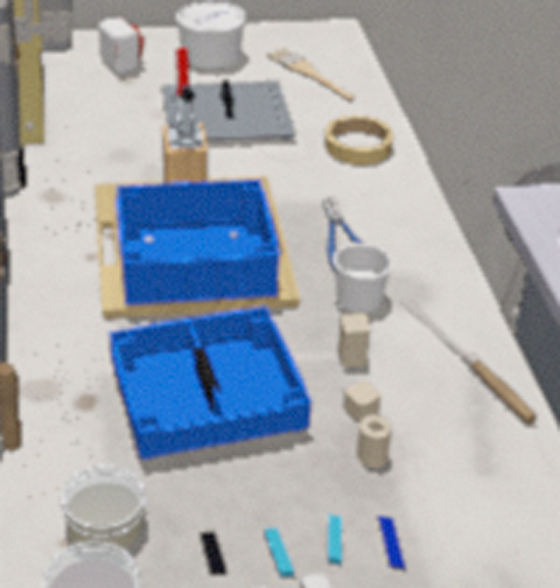

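```bash
cat >> h.py <<'E'
def hsv(im): return cv2.split(cv2.cvtColor(im,cv2.COLOR_BGR2HSV))
K=4
def box(mask_fn,im,uv,z,size=(.17,.15),w=50,cam="top"):
    """pose of a 170x150 box from its upper outline (plane z), near pixel uv; long side ~ world x"""
    u0,v0=int(uv[0])-w,int(uv[1])-w
    cr=cv2.resize(im[v0:v0+2*w,u0:u0+2*w],None,fx=K,fy=K,interpolation=cv2.INTER_CUBIC)
    m=mask_fn(cr); m=cv2.morphologyEx(m.astype(np.uint8),cv2.MORPH_CLOSE,np.ones((9,9)))
    m=cv2.morphologyEx(m,cv2.MORPH_OPEN,np.ones((13,13)))
    cs,_=cv2.findContours(m,cv2.RETR_EXTERNAL,cv2.CHAIN_APPROX_NONE); c=max(cs,key=cv2.contourArea)[:,0].astype(float)
    P=np.array([on_z(cam,u0+(x+.5)/K-.5,v0+(y+.5)/K-.5,z)[:2] for x,y in c])
    (_,_),(a,b),ang=cv2.minAreaRect((P*1000).astype(np.float32)); yaw=np.radians((ang+45)%90-45)
    A=np.array([[np.cos(yaw),np.sin(yaw)],[-np.sin(yaw),np.cos(yaw)]]); Q=P@A.T; n=A@CAL[cam]['eye'][:2]; ctr=[];ext=[]
    for k in(0,1):
        o=np.median(Q[:,1-k]); sel=Q[np.abs(Q[:,1-k]-o)<.06]; mid=np.median(sel[:,k])
        lo=np.median(sel[sel[:,k]<mid-.05,k]); hi=np.median(sel[sel[:,k]>mid+.05,k]); h=size[k]/2; ext.append(round(hi-lo,4))
        ctr.append(hi-h if n[k]<lo else lo+h if n[k]>hi else (lo+hi)/2)
    return np.array(ctr)@A, yaw, ext
def blue(im): H,S,V=hsv(im); return (H>100)&(H<125)&(S>120)
def grey(im): H,S,V=hsv(im); return (V<150)
def down(close_dir):
    """down-pointing tool closing along angle close_dir (rad), half turn chosen for joint 7"""
    return [R.from_euler('z',close_dir+s*np.pi/2)*R.from_euler('x',np.pi) for s in(1,-1)]
def ori(p,close_dir):
    best=None
    for r in down(close_dir):
        q=manip.solve_ik(list(p),list(r.as_quat()))
        if q is not None:
            c=np.abs(np.array(q)-manip.current_q()).max()
            if best is None or c<best[0]: best=(c,r.as_quat())
    return None if best is None else list(best[1])
def bl(u,v,im,fn,z,r=14):
    """blob of mask fn nearest (u,v): centre and long-axis yaw on plane z"""
    m=fn(im); bs=[b for b in blobs(m,8) if np.hypot(*(b[0]-[u,v]))<r]
    b=max(bs,key=lambda b:b[1][4])
    ys,xs=np.nonzero(b[2]); P=np.array([on_z("top",x,y,z)[:2] for x,y in zip(xs,ys)])
    w,V=np.linalg.eigh(np.cov(P.T)); d=V[:,1]
    return P.mean(0),np.arctan2(d[1],d[0]),b[1][4],np.sqrt(12*w)
E
python3 - <<'E'
from h import *
im=cv2.imread("pics/top0.png"); H,S,V=hsv(im)
print("seat",box(blue,im,(304,190),.071)); print("tray",box(blue,im,(239,186),.045)); print("lid",box(grey,im,(405,218),.015))
tan=lambda im:(lambda H,S,V:(H>10)&(H<28)&(S>35)&(V>70))(*hsv(im))
for u,v,z in((209,230,.04),(228,231,.025),(250,235,.05)):
    p,y,a,s=bl(u,v,im,tan,z); print(p.round(3),np.degrees(y).round(),a,s.round(3))
    m=[b for b in blobs(tan(im),8) if np.hypot(*(b[0]-[u,v]))<14]
    print([ (np.round(rect(b[2])[1],1),round(rect(b[2])[2],1)) for b in m], [V[int(v)+d,int(u)-12:int(u)+12].tolist() for d in (0,)], S[int(v),int(u)-12:int(u)+12].tolist())
bk=lambda im:(hsv(im)[2]<70)
tq=lambda im:(lambda H,S,V:(H>85)&(H<100)&(S>80))(*hsv(im))
print("traygrip",bl(239,185,im,bk,.044)); print("lidbar",bl(406,218,im,bk,.047))
for u,v,f,z in((182,180,bk,.005),(180,197,tq,.008),(180,212,tq,.008),(178,228,blue,.005)): print(bl(u,v,im,f,z))
red=(H<8)&(S>150); print([(b[0].round(1),b[1]) for b in blobs(red,8) if 320<b[0][0]<380])
for p in((0.42,.23),(.40,.153),(.41,.285),(.56,-.02)):
    for cd in(0,.5): print(p,cd, ori((*p,.01),cd) is not None, end=' ')
E
```

```text
seat (array([nan, nan]), np.float64(-0.002482865084280874), [np.float64(nan), np.float64(0.153)])
tray (array([nan, nan]), np.float64(0.13992526334715094), [np.float64(nan), np.float64(nan)])
lid (array([nan, nan]), np.float64(-0.020920461943117457), [np.float64(nan), np.float64(nan)])
[0.414 0.285] 65.0 56 [0.027 0.032]
[(array([8.9, 8.9]), 63.4)] [[141, 144, 144, 142, 138, 135, 165, 172, 122, 73, 74, 117, 115, 150, 172, 116, 76, 70, 129, 146, 141, 136, 137, 140]] [11, 12, 14, 16, 11, 13, 37, 44, 38, 49, 48, 20, 13, 32, 40, 40, 40, 55, 20, 16, 14, 13, 17, 13]
[0.411 0.223] 106.0 72 [0.027 0.029]
[(array([8. , 8.5]), 63.4)] [[146, 142, 139, 141, 143, 146, 99, 145, 167, 166, 165, 166, 165, 166, 167, 178, 109, 81, 140, 154, 153, 153, 149, 149]] [16, 13, 15, 14, 12, 17, 21, 47, 44, 41, 42, 45, 40, 41, 41, 42, 44, 22, 11, 12, 13, 15, 9, 14]
[0.403 0.146] 62.0 78 [0.027 0.029]
[(array([8., 9.]), 90.0)] [[161, 164, 161, 162, 161, 164, 169, 105, 146, 168, 166, 163, 160, 163, 163, 174, 108, 59, 112, 148, 154, 154, 151, 152]] [13, 12, 16, 13, 13, 14, 14, 10, 40, 41, 40, 39, 40, 41, 39, 38, 42
[... 184 characters left out ...]
35848082]), np.float64(1.572424796559553), np.int32(93), array([0.01591006, 0.06081254]))
(array([0.58125466, 0.38698175]), np.float64(1.6530543240185005), np.int32(61), array([0.01612044, 0.0425698 ]))
(array([0.52338161, 0.39582748]), np.float64(1.724099466329872), np.int32(58), array([0.0128487 , 0.05111415]))
(array([0.47149578, 0.38560722]), np.float64(1.366473956928524), np.int32(57), array([0.01251527, 0.05203541]))
(array([0.42188158, 0.39285819]), np.float64(1.5242362669417842), np.int32(69), array([0.01383473, 0.05602531]))
[(array([355.6, 186.6]), array([349, 184,  14,   6,  54], dtype=int32))]
(0.42, 0.23) 0 True (0.42, 0.23) 0.5 True (0.4, 0.153) 0 True (0.4, 0.153) 0.5 True (0.41, 0.285) 0 True (0.41, 0.285) 0.5 True (0.56, -0.02) 0 True (0.56, -0.02) 0.5 True
  return _methods._mean(a, axis=axis, dtype=dtype,
  ret = ret.dtype.type(ret / rcount)
```

```bash
sed -i 's/mid=np.median(sel\[:,k\])/mid=(sel[:,k].min()+sel[:,k].max())\/2/' h.py
cat >> h.py <<'E'
def tan(im): H,S,V=hsv(im); return (H>8)&(H<28)&(S>28)&(V>130)
def prop(im,u,v,z,w=14):
    u0,v0=int(u)-w,int(v)-w
    cr=cv2.resize(im[v0:v0+2*w,u0:u0+2*w],None,fx=K,fy=K,interpolation=cv2.INTER_CUBIC)
    m=cv2.morphologyEx(tan(cr).astype(np.uint8),cv2.MORPH_OPEN,np.ones((5,5)))
    cs,_=cv2.findContours(m,cv2.RETR_EXTERNAL,cv2.CHAIN_APPROX_NONE); c=max(cs,key=cv2.contourArea)[:,0].astype(float)
    P=np.array([on_z("top",u0+(x+.5)/K-.5,v0+(y+.5)/K-.5,z)[:2] for x,y in c])
    ctr,sz,ang=cv2.minAreaRect((P*1000).astype(np.float32))
    return np.array(ctr)/1000,np.radians((ang+45)%90-45),sz
def go(p,close_dir,up=.12,vel=.25):
    """above p, then straight down to p"""
    p=np.array(p,float); o=ori(p,close_dir)
    manip.move_pose(list(p+[0,0,up]),o); manip.servo_line(list(p),vel=vel); return o
def lift(z,vel=.3):
    p=np.array(manip.current_tool_pos()); p[2]=z; manip.servo_line(list(p),vel=vel)
def st(msg=""): print(msg,"t%.1f"%manip.current_clock(),np.round(manip.current_tool_pos(),4),"gap %.4f"%manip.current_finger_gap(),"F",np.round(manip.current_force(),1),flush=True)
E
python3 - <<'E'
from h import *
im=cv2.imread("pics/top0.png")
print("seat",box(blue,im,(304,190),.071)); print("tray",box(blue,im,(239,186),.045)); print("lid",box(grey,im,(405,218),.015))
for u,v,z in((209,230,.04),(228,231,.025),(250,235,.05)): print(prop(im,u,v,z))
E
```

```text
seat (array([ 0.55280706, -0.02594679]), np.float64(-0.002482865084280874), [np.float64(0.1741), np.float64(0.153)])
tray (array([0.5648037 , 0.19185937]), np.float64(0.13992526334715094), [np.float64(0.174), np.float64(0.1538)])
lid (array([ 0.46918184, -0.36340206]), np.float64(-0.020920461943117457), [np.float64(0.1715), np.float64(0.1551)])
(array([0.41495819, 0.28702991]), np.float64(-0.7474696228896215), (28.606164932250977, 28.389314651489258))
(array([0.41159027, 0.22397746]), np.float64(0.5626753382730315), (27.20928382873535, 27.564849853515625))
(array([0.40361902, 0.14645656]), np.float64(0.000919275224582353), (28.115781784057617, 26.408151626586914))
```

Run:
```python
from h import *
im=img("top")
seat=np.array([.5515,-.026])
for nm,(u,v,z),cdir,zt,off in (("c",(250,235,.05),None,.014,-.042),("a",(228,231,.025),None,.003,0),("b",(209,230,.04),0,.01,.042)):
    p,y,s=prop(im,u,v,z); cd=y if cdir is None else cdir
    print(nm,p,y,s)
    go((*p,zt),cd); effector.close(f_grip=20); st("grasp"); lift(.16)
    go((*(seat+[0,off]),zt+.018),0,up=.16-zt-.018,vel=.2); st("put"); effector.open_jaws(); lift(.16)
    im=img("top",f"after_{nm}")
cv2.imwrite("pics/z2.png",cv2.resize(im[140:280,160:440],None,fx=2.8,fy=2.8))
```

```text
c [0.40365115 0.14684007] 0.02430665046320719 (28.229625701904297, 25.969528198242188)
grasp t3.7 [0.4036 0.1468 0.0139] gap 0.0284 F [ 0.2  0.5 -0.1]
put t6.2 [ 0.5519 -0.0671  0.0324] gap 0.0277 F [-0.3  0.4 -0. ]
a [0.41149387 0.22394264] 0.5503289567489378 (27.25735092163086, 27.67966079711914)
grasp t10.8 [0.4115 0.2239 0.003 ] gap 0.0281 F [ 0.  -0.5  1.2]
put t13.4 [ 0.5519 -0.0251  0.0213] gap 0.0278 F [ 0.9  0.1 -1.1]
b [0.41475055 0.28722226] -0.7474696228896215 (28.606159210205078, 28.955352783203125)
grasp t18.1 [0.4147 0.2872 0.0099] gap 0.0308 F [-0.1  0.9  0.7]
put t20.7 [0.5518 0.017  0.0282] gap 0.0305 F [-0.   0.7 -0.4]
```

Run:
```python
from h import *
manip.movej([-1.037, 0.501, -0.427, 1.55, 0.221, 1.138, -0.21])
im=img("top","t1"); sc=img("scene","s1"); st()
print("seat",box(blue,im,(304,190),.071)); print("tray",box(blue,im,(239,186),.045)); 
bk=lambda im:(hsv(im)[2]<50)
print("traygrip",bl(239,185,im,bk,.044,8))
bk=lambda im:(hsv(im)[2]<60)
print("traygrip",bl(239,185,im,bk,.044,8)); print("lidbar",bl(406,218,im,bk,.047))
a=cv2.resize(im[145:245,205:365],None,fx=4,fy=4,interpolation=cv2.INTER_CUBIC)
cv2.imwrite("pics/z2.png",a)
```

```text
t25.1 [0.1753 0.6262 0.2267] gap 0.0917 F [ 0.  -0.1 -0.8]
seat (array([ 0.55281061, -0.02592855]), np.float64(-0.0019598202461893113), [np.float64(0.1741), np.float64(0.153)])
tray (array([0.56676343, 0.19243809]), np.float64(0.12324653458550039), [np.float64(0.1739), np.float64(0.1537)])
traygrip (array([0.56298378, 0.19087265]), np.float64(1.6864083122557947), np.int32(81), array([0.0142419 , 0.06275061]))
traygrip (array([0.56191218, 0.19453828]), np.float64(1.6951229173217675), np.int32(95), array([0.0146743 , 0.07490976]))
lidbar (array([ 0.46735555, -0.35871233]), np.float64(1.5591684096642786), np.int32(79), array([0.0140138 , 0.06012939]))
```

View pics/z2.png

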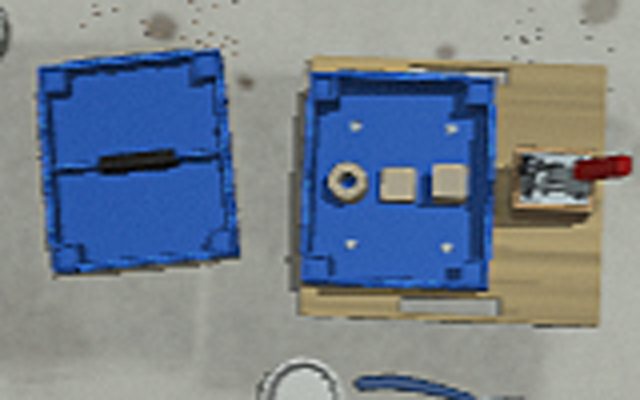

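Run:
```python
from h import *
go((.5635,.1909,.018),.123,up=.1); st("at"); effector.close(f_grip=45); st("closed"); lift(.05,.1); st("l1"); lift(.2)
p=np.array([.5513,-.026,.105]); o=ori(p,-.002)
manip.move_pose([*p[:2],.2],o); manip.servo_line(list(p),vel=.15); st("hover")
im=img("top","t2"); sc=img("scene","s2")
a=cv2.resize(im[135:245,240:390],None,fx=4,fy=4,interpolation=cv2.INTER_CUBIC)
b=cv2.resize(sc[180:280,240:390],None,fx=4,fy=4,interpolation=cv2.INTER_CUBIC)
cv2.imwrite("pics/z3.png",cv2.resize(np.vstack([a,b]),None,fx=.7,fy=.7))
```

```text
at t27.8 [0.5631 0.1918 0.0176] gap 0.0919 F [-0.4 -0.5  0.7]
closed t29.0 [0.5638 0.1909 0.018 ] gap 0.0115 F [ 1.3 -0.3 -0.2]
l1 t29.5 [0.5639 0.191  0.0503] gap 0.0117 F [ 0.8  0.1 -3.6]
hover t31.8 [ 0.5521 -0.0253  0.1056] gap 0.0118 F [-0.7  0.5 -3.2]
```

View pics/z3.png

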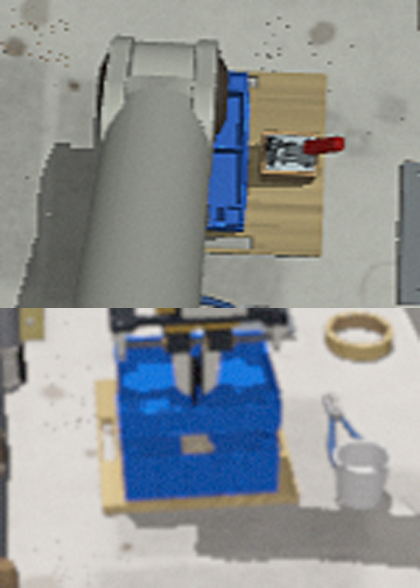

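```bash
cat >> h.py <<'E'
def face_x(sc,yplane,us=(270,352)):
    """x edges, row by row, of the blue stack face on plane y=yplane as seen by scene camera"""
    K=4; cr=cv2.resize(sc[180:275,250:370],None,fx=K,fy=K,interpolation=cv2.INTER_CUBIC); m=blue(cr)
    out=[]; e=CAL["scene"]["eye"]
    for r in range(0,m.shape[0],8):
        c=np.nonzero(m[r])[0]
        if len(c)<100: continue
        P=[]
        for x in(c[0],c[-1]):
            d=ray("scene",250+(x+.5)/K-.5,180+(r+.5)/K-.5); P.append(e+d*(yplane-e[1])/d[1])
        out.append((P[0][2],P[0][0],P[1][0]))
    return np.array(out)
E
python3 - <<'E'
from h import *
sc=cv2.imread("pics/s2.png")
for z,a,b in face_x(sc,.049): print("z %.3f  x %.4f %.4f mid %.4f w %.4f"%(z,a,b,(a+b)/2,b-a))
im=cv2.imread("pics/t2.png")
# right (-y) edge of upper tray in top view, rim z .127 ; compare with seat -0.101
K=4; cr=cv2.resize(im[150:205,290:345],None,fx=K,fy=K,interpolation=cv2.INTER_CUBIC); m=blue(cr)
for r in range(20,210,16):
    c=np.nonzero(m[r])[0]
    if len(c): print(on_z("top",290+(c[-1]+.5)/K-.5,150+(r+.5)/K-.5,.132)[:2].round(4))
cc=np.nonzero(m.sum(1)>8)[0]; print("top edge",on_z("top",325,150+(cc[0]+.5)/K-.5,.132), "bottom",on_z("top",325,150+(cc[-1]+.5)/K-.5,.132))
E
```

```text
z 0.205  x 0.6333 0.4884 mid 0.5609 w -0.1448
z 0.198  x 0.6341 0.4867 mid 0.5604 w -0.1474
z 0.192  x 0.6414 0.4842 mid 0.5628 w -0.1572
z 0.185  x 0.6408 0.4824 mid 0.5616 w -0.1584
z 0.178  x 0.6410 0.4807 mid 0.5608 w -0.1603
z 0.171  x 0.6404 0.4789 mid 0.5597 w -0.1615
z 0.164  x 0.6406 0.4763 mid 0.5585 w -0.1642
z 0.157  x 0.6415 0.4745 mid 0.5580 w -0.1669
z 0.150  x 0.6431 0.4742 mid 0.5587 w -0.1689
z 0.143  x 0.6425 0.4716 mid 0.5571 w -0.1709
z 0.136  x 0.6420 0.4713 mid 0.5566 w -0.1706
z 0.129  x 0.6421 0.4710 mid 0.5566 w -0.1711
z 0.122  x 0.6416 0.4707 mid 0.5561 w -0.1709
z 0.115  x 0.6410 0.4135 mid 0.5272 w -0.2275
z 0.107  x 0.6404 0.4130 mid 0.5267 w -0.2275
z 0.100  x 0.6406 0.4743 mid 0.5574 w -0.1663
z 0.092  x 0.6393 0.4112 mid 0.5252 w -0.2281
z 0.085  x 0.6394 0.4721 mid 0.5558 w -0.1674
z 0.078  x 0.6388 0.4717 mid 0.5553 w -0.1671
z 0.070  x 0.6383 0.4706 mid 0.5544 w -0.1676
z 0.063  x 0.6377 0.4711 mid 0.5544 w -0.1666
z 0.055  x 0.6378 0.4707 mid 0.5543 w -0.1671
z 0.047  x 0.6372 0.4712 mid 0.5542 w -0.1661
z 0.040  x 0.6366 0.4708 mid 0.5537 w -0.1658
z 0.032  x 0.6360 0.4713 mid 0.5537 w -0.1648
z 0.024  x 0.6362 0.5040 mid 0.5701 w -0.1322
[ 0.6287 -0.0989]
[ 0.6161 -0.0992]
[ 0.6036 -0.1018]
[ 0.591  -0.1021]
[ 0.5785 -0.1016]
[ 0.5659 -0.1019]
[ 0.5534 -0.1014]
[ 0.541  -0.1017]
[ 0.5285 -0.102 ]
[ 0.5161 -0.1015]
top edge [ 0.63562064 -0.09061752  0.132     ] bottom [ 0.49809203 -0.0938131   0.132     ]
```

```bash
cat >> h.py <<'E'
def seat_down(xy,z_end,z0,step=.002,fmax=8):
    """small steps down at xy; stop on reaction. Returns z and reaction"""
    F0=manip.current_force()[2]; z=z0
    while z>z_end+1e-6:
        z=max(z-step,z_end); manip.servo_line([*xy,z],vel=.05); f=manip.current_force()[2]-F0
        if f>fmax: break
    manip.sleep(.1)
    return manip.current_tool_pos()[2],manip.current_force()-np.array([0,0,F0])
E
python3 - <<'E'
from h import *
xy=[.5513,-.0265]
manip.servo_line([*xy,.096],vel=.1); manip.sleep(.2); st()
print(seat_down(xy,.0795,.096)); st()
E
```

```text
t32.3 [ 0.5515 -0.0265  0.0963] gap 0.0118 F [ 0.5  0.9 -3. ]
(np.float64(0.08000177984107844), array([-2.03608565,  0.37892643,  9.32568611]))
 t34.7 [ 0.5515 -0.0265  0.08  ] gap 0.0118 F [-2.   0.4  6.3]
```

Run:
```python
from h import *
effector.open_jaws(); lift(.2)
manip.movej([-1.037, 0.501, -0.427, 1.55, 0.221, 1.138, -0.21])
im=img("top","t3"); sc=img("scene","s3"); st()
print("tray",box(blue,im,(302,188),.107)); 
for z,a,b in face_x(sc,.049)[::2]: print("z %.3f  x %.4f %.4f mid %.4f w %.4f"%(z,a,b,(a+b)/2,b-a))
bk=lambda im:(hsv(im)[2]<70); tq=lambda im:(lambda H,S,V:(H>85)&(H<100)&(S>80))(*hsv(im))
for u,v,f,z in((182,180,bk,.005),(180,197,tq,.008),(180,212,tq,.008),(178,228,blue,.005)): print(bl(u,v,im,f,z))
print("lidbar",bl(406,218,im,lambda im:(hsv(im)[2]<60),.047)); print("lid",box(grey,im,(405,218),.015))
a=cv2.resize(im[135:245,160:450],None,fx=2.6,fy=2.6,interpolation=cv2.INTER_CUBIC)
b=cv2.resize(sc[180:280,240:430],None,fx=2.6,fy=2.6,interpolation=cv2.INTER_CUBIC)
b=cv2.copyMakeBorder(b,0,0,0,a.shape[1]-b.shape[1],cv2.BORDER_CONSTANT)
cv2.imwrite("pics/z4.png",np.vstack([a,b]))
```

```text
t39.3 [0.1752 0.6262 0.2268] gap 0.0921 F [-0.3 -0.4  0.1]
tray (array([ 0.55170579, -0.02626439]), np.float64(-0.006846055056212194), [np.float64(0.1752), np.float64(0.1532)])
z 0.198  x 0.6405 0.4933 mid 0.5669 w -0.1472
z 0.185  x 0.6423 0.4884 mid 0.5653 w -0.1539
z 0.171  x 0.6426 0.4841 mid 0.5633 w -0.1585
z 0.157  x 0.6422 0.4798 mid 0.5610 w -0.1624
z 0.143  x 0.6433 0.4754 mid 0.5593 w -0.1678
z 0.129  x 0.6421 0.4725 mid 0.5573 w -0.1696
z 0.115  x 0.6417 0.4703 mid 0.5560 w -0.1714
z 0.100  x 0.6406 0.4124 mid 0.5265 w -0.2281
z 0.085  x 0.6402 0.4713 mid 0.5557 w -0.1689
z 0.070  x 0.6383 0.4722 mid 0.5552 w -0.1661
z 0.055  x 0.6378 0.4715 mid 0.5547 w -0.1663
z 0.040  x 0.6366 0.4708 mid 0.5537 w -0.1658
z 0.024  x 0.6362 0.5025 mid 0.5693 w -0.1337
(array([0.58125466, 0.38698175]), np.float64(1.6530543240185005), np.int32(61), array([0.01612044, 0.0425698 ]))
(array([0.52338161, 0.39582748]), np.float64(1.724099466329872), np.int32(58), array([0.0128487 , 0.05111415]))
(array([0.47149578, 0.38560722]), np.float64(1.366473956928524), np.int32(57), array([0.01251527, 0.05203541]))
(array([0.42188158, 0.39285819]), np.float64(1.5242362669417842), np.int32(69), array([0.01383473, 0.05602531]))
lidbar (array([ 0.46719854, -0.35820944]), np.float64(1.5706864512488423), np.int32(81), array([0.01427482, 0.06054722]))
lid (array([ 0.4691683 , -0.36341016]), np.float64(-0.021439778355682906), [np.float64(0.1715), np.float64(0.1551)])
```

View pics/z4.png

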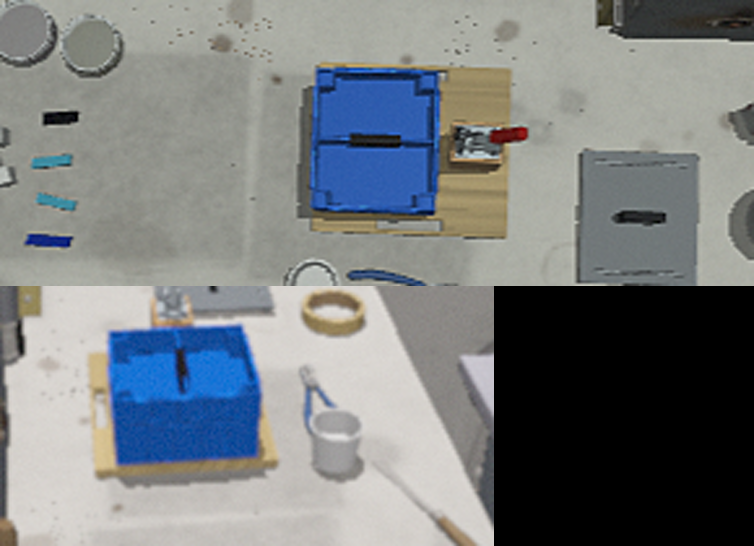

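```bash
cat >> h.py <<'E'
BK=lambda im:(hsv(im)[2]<70)
TQ=lambda im:(lambda H,S,V:(H>85)&(H<100)&(S>80))(*hsv(im))
T=np.array([.5515,-.0265])
def glass(im,u,v,f,z,off,zt=.0015,y_off=0):
    p,yaw,a,s=bl(u,v,im,f,z); cd=yaw-np.pi/2; print(p.round(4),round(cd,3),a,s.round(3))
    c=p+off*np.array([np.cos(cd),np.sin(cd)])
    go((*c,zt),cd,up=.1); st("at"); effector.close(f_grip=15); st("grip"); lift(.2)
def drop(dx,z,dy=.003):
    go((T[0]+dx,T[1]+dy,z),np.pi/2,up=.21-z,vel=.2); st("put"); effector.open_jaws(); lift(.21)
E
python3 - <<'E'
from h import *
im=img("top")
glass(im,178,228,blue,.005,-.0305)
drop(-.045,.0785)
im=img("top","g1")
cv2.imwrite("pics/z5.png",np.vstack([cv2.resize(x,(640,400),interpolation=cv2.INTER_CUBIC) for x in (im[140:250,160:336],img("scene","g1s")[180:280,240:400])])[:,:])
E
```

```text
[0.4219 0.3924] -0.049 68 [0.014 0.055]
at t41.2 [0.3906 0.3957 0.0015] gap 0.0919 F [-0.1 -0.   0.1]
grip t42.4 [0.3914 0.394  0.0015] gap 0.0135 F [ 0.5 -0.9 -1.2]
put t45.6 [ 0.5069 -0.0231  0.0786] gap 0.0135 F [-0.1  0.7 -0.6]
```

Run:
```python
from h import *
im=img("top")
glass(im,180,212,TQ,.008,-.0305)
drop(.045,.0785)
im=img("top")
glass(im,180,197,TQ,.008,-.028)
im=img("top","g3"); sc=img("scene","g3s")
a=cv2.resize(im[135:245,160:360],None,fx=3,fy=3,interpolation=cv2.INTER_CUBIC)
b=cv2.resize(sc[180:260,240:440],None,fx=3,fy=3,interpolation=cv2.INTER_CUBIC)
cv2.imwrite("pics/z5.png",np.vstack([a,b]))
```

```text
[0.4715 0.3856] -0.204 57 [0.013 0.052]
at t49.8 [0.4429 0.3906 0.0016] gap 0.0921 F [ 0.5 -0.2  0.6]
grip t51.0 [0.4416 0.3918 0.0015] gap 0.0130 F [-0.   0.2  1.2]
put t54.2 [ 0.5969 -0.023   0.0786] gap 0.0126 F [ 0.2  0.3 -0.2]
[0.5234 0.3958] 0.153 58 [0.013 0.051]
at t58.4 [0.4968 0.3903 0.0015] gap 0.0917 F [ 0.5 -0.3  0.1]
grip t59.5 [0.4957 0.3916 0.0015] gap 0.0129 F [ 0.  -0.2  0.5]
```

View pics/z5.png

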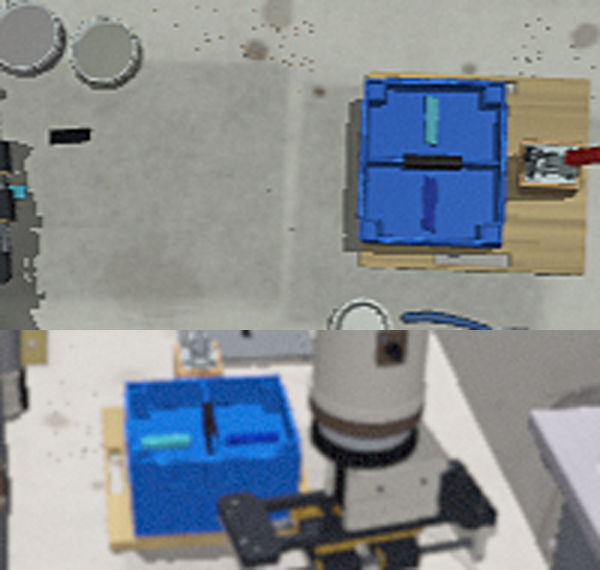

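Run:
```python
from h import *
drop(-.045,.0845)
im=img("top")
glass(im,182,180,BK,.005,-.013)
drop(.045,.088)
manip.movej([-1.037, 0.501, -0.427, 1.55, 0.221, 1.138, -0.21])
im=img("top","g4"); sc=img("scene","g4s"); st()
print("lidbar",bl(406,218,im,lambda im:(hsv(im)[2]<60),.047)); print("lid",box(grey,im,(405,218),.015)); print("tray",box(blue,im,(302,188),.107))
a=cv2.resize(im[135:245,270:440],None,fx=4,fy=4,interpolation=cv2.INTER_CUBIC)
b=cv2.resize(sc[160:260,250:350],None,fx=1.6,fy=1.6,interpolation=cv2.INTER_CUBIC)
a[-160:,-160:]=b
cv2.imwrite("pics/z6.png",a)
```

```text
put t62.8 [ 0.5071 -0.0232  0.0847] gap 0.0128 F [-0.2 -0.2  0.3]
[0.5813 0.387 ] 0.082 61 [0.016 0.043]
at t66.8 [0.5692 0.3846 0.0018] gap 0.0918 F [0.1 1.  0.7]
grip t68.0 [0.5683 0.3859 0.0015] gap 0.0150 F [-0.3  0.6  0.6]
put t71.1 [ 0.5973 -0.0232  0.0885] gap 0.0153 F [ 0.5 -0.   0.9]
 t75.8 [0.1751 0.6263 0.2267] gap 0.0919 F [-0.4 -0.1  0.6]
lidbar (array([ 0.46729221, -0.35838389]), np.float64(1.5753602570474454), np.int32(82), array([0.01448508, 0.06042121]))
lid (array([ 0.46918167, -0.3634099 ]), np.float64(-0.020920461943117457), [np.float64(0.1715), np.float64(0.1551)])
tray (array([ 0.55172027, -0.026207  ]), np.float64(-0.0067893297249935055), [np.float64(0.1752), np.float64(0.1533)])
```

View pics/z6.png

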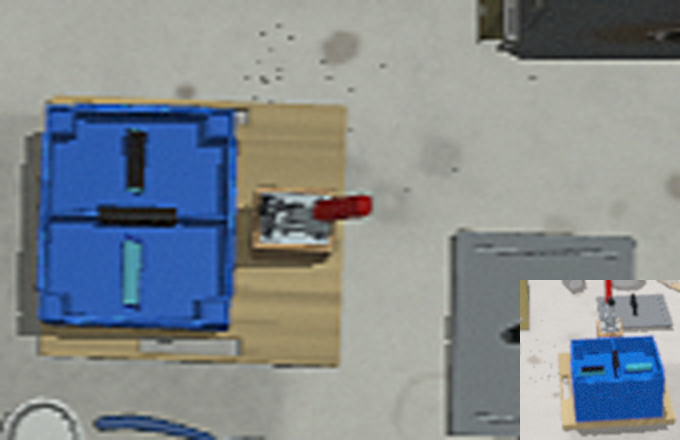

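Run:
```python
from h import *
im=cv2.imread("pics/g4.png"); V=hsv(im)[2].astype(int)
y=lambda u,v,z: round(on_z("top",u,v,z)[1]*1000,1)
for r in((200,210),(224,236)): print(list(zip(range(378,388),V[r[0]:r[1],378:388].mean(0).round())),list(zip(range(422,434),V[r[0]:r[1],422:434].mean(0).round())))
for r in range(214,222): print(r,V[r,392:422])
print([(u,y(u,218,.015),y(u,218,.047)) for u in (382,384,396,398,414,416,418,428,430)])
```

```text
[(378, np.float64(175.0)), (379, np.float64(175.0)), (380, np.float64(177.0)), (381, np.float64(185.0)), (382, np.float64(135.0)), (383, np.float64(74.0)), (384, np.float64(112.0)), (385, np.float64(126.0)), (386, np.float64(121.0)), (387, np.float64(120.0))] [(422, np.float64(122.0)), (423, np.float64(121.0)), (424, np.float64(120.0)), (425, np.float64(121.0)), (426, np.float64(120.0)), (427, np.float64(122.0)), (428, np.float64(140.0)), (429, np.float64(169.0)), (430, np.float64(175.0)), (431, np.float64(174.0)), (432, np.float64(173.0)), (433, np.float64(173.0))]
[(378, np.float64(174.0)), (379, np.float64(177.0)), (380, np.float64(184.0)), (381, np.float64(133.0)), (382, np.float64(84.0)), (383, np.float64(110.0)), (384, np.float64(123.0)), (385, np.float64(122.0)), (386, np.float64(121.0)), (387, np.float64(121.0))] [(422, np.float64(121.0)), (423, np.float64(121.0)), (424, np.float64(121.0)), (425, np.float64(121.0)), (426, np.float64(120.0)), (427, np.float64(117.0)), (428, np.float64(163.0)), (429, np.float64(179.0)), (430, np.float64(175.0)), (431, np.float64(174.0)), (432, 
[... 785 characters left out ...]
9 128 120 122 122 122]
220 [120 119 122 127  89  55  41  36  50  62  59  49  53  46  50  52  55  44
  38  24  15   6  54  61 110 125 122 122 122 121]
221 [121 118 122 126 129 131 131 136 134 134 134 132 132 133 137  97  62  65
  63 118 137 135 133 129 125 120 122 121 120 122]
[(382, np.float64(-285.6), np.float64(-281.3)), (384, np.float64(-292.3), np.float64(-287.8)), (396, np.float64(-332.3), np.float64(-326.9)), (398, np.float64(-338.9), np.float64(-333.4)), (414, np.float64(-392.2), np.float64(-385.6)), (416, np.float64(-398.8), np.float64(-392.1)), (418, np.float64(-405.5), np.float64(-398.6)), (428, np.float64(-438.8), np.float64(-431.2)), (430, np.float64(-445.5), np.float64(-437.7))]
```

Run:
```python
from h import *
p=np.array([.468,-.3635,.021]); o=ori(p,-.021)
manip.movej(manip.solve_ik([.468,-.3635,.3],o)) 
manip.servo_line(list(p),vel=.25); st("at"); effector.close(f_grip=40); st("closed"); lift(.04,.1); st("l"); lift(.30)
o=ori([*T,.3],-.003)
manip.servo_line([*T,.30],ori=o,vel=.25); manip.servo_line([*T,.137],vel=.2); manip.sleep(.2); st("hover")
sc=img("scene","l1"); img("top","l1t")
print(seat_down(T,.1185,.137)); st("down")
```

```text
at t80.6 [ 0.4688 -0.3644  0.0223] gap 0.0917 F [ 0.4 -0.2  0.3]
closed t81.8 [ 0.4682 -0.3635  0.021 ] gap 0.0113 F [ 1.  -0.8 -0.5]
l t82.2 [ 0.4687 -0.364   0.041 ] gap 0.0116 F [ 0.4  1.  -3.2]
hover t85.9 [ 0.5525 -0.0265  0.1382] gap 0.0117 F [ 0.5  0.1 -2.4]
(np.float64(0.11895116330361291), array([-2.84965649,  0.14112718,  7.88363277]))
down t88.6 [ 0.5516 -0.0265  0.119 ] gap 0.0117 F [-2.8  0.1  5.7]
```

Run:
```python
from h import *
effector.open_jaws(); lift(.3)
manip.movej([-1.037, 0.501, -0.427, 1.55, 0.221, 1.138, -0.21])
im=img("top","c0"); sc=img("scene","c0s"); st()
H,S,V=hsv(im); red=((H<8)|(H>172))&(S>130)
print([(b[0].round(1),b[1],on_z("top",*b[0],.185)) for b in blobs(red,8) if 320<b[0][0]<390 and b[0][1]>150])
print("lid",box(grey,im,(302,188),.113))
a=cv2.resize(im[135:245,270:400],None,fx=4,fy=4,interpolation=cv2.INTER_CUBIC)
b=cv2.resize(sc[140:260,250:350],None,fx=3,fy=3,interpolation=cv2.INTER_CUBIC)[:360]
b=cv2.copyMakeBorder(b,0,440-b.shape[0],0,0,cv2.BORDER_CONSTANT)
cv2.imwrite("pics/z7.png",cv2.resize(np.hstack([a,b]),None,fx=.95,fy=.95))
```

```text
t93.5 [0.1751 0.6263 0.2268] gap 0.0916 F [-1.   0.1  0.1]
[(array([355.4, 186.5]), array([349, 184,  14,   6,  68], dtype=int32), array([ 0.54864786, -0.18249407,  0.185     ]))]
lid (array([ 0.55235058, -0.01269552]), np.float64(0.024306712881045238), [np.float64(0.242), np.float64(0.2399)])
```

View pics/z7.png

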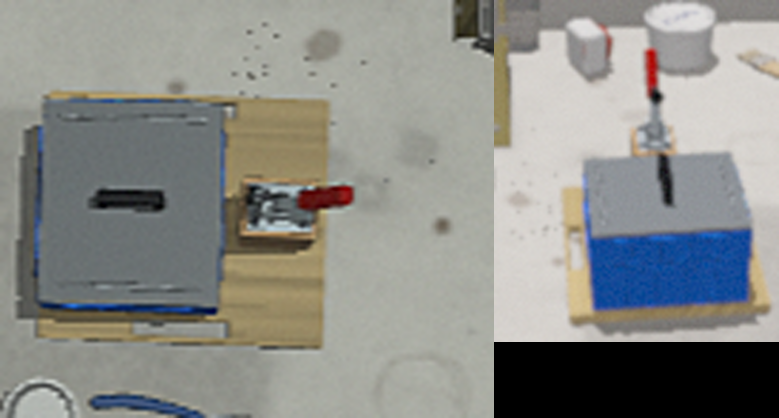

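Run:
```python
from h import *
def tcp(th,r=.08,off=.007):
    return [.550,-.1485-r*np.cos(th)+off*np.sin(th)+.0095*np.sin(th),.124+r*np.sin(th)+off*np.cos(th)]
effector.close(f_grip=20)
s=tcp(1.03,off=.011); o=ori([s[0],s[1],.32],0)
manip.move_pose([s[0],s[1],.32],o); manip.servo_line(s,vel=.15); st("start")
for th in np.arange(.96,-.041,-.05):
    manip.servo_line(tcp(th),vel=.08); f=manip.current_force()
    print(round(th,2),np.round(f,1),end=' ')
    if np.linalg.norm(f)>30: break
for e in range(4):
    if manip.current_force()[2]>12: break
    th-=.02; manip.servo_line(tcp(th),vel=.05); print(round(th,2),manip.current_force().round(1))
st("end"); lift(.32)
manip.movej([-1.037, 0.501, -0.427, 1.55, 0.221, 1.138, -0.21]); st()
im=img("top","c1"); sc=img("scene","c1s")
a=cv2.resize(im[135:245,270:400],None,fx=4,fy=4,interpolation=cv2.INTER_CUBIC)
b=cv2.resize(sc[140:260,250:350],None,fx=3,fy=3,interpolation=cv2.INTER_CUBIC)[:360]
b=cv2.copyMakeBorder(b,0,440-b.shape[0],0,0,cv2.BORDER_CONSTANT)
cv2.imwrite("pics/z8.png",cv2.resize(np.hstack([a,b]),None,fx=.95,fy=.95))
```

```text
start t99.0 [ 0.5507 -0.1724  0.1991] gap 0.0004 F [ 0.7  0.6 -0.6]
0.96 [-0.5 -0.2  0. ] 0.91 [-0.2  0.3 -0.1] 0.86 [-0.2 -0.  -0.2] 0.81 [ 0.1  0.8 -0.5] 0.76 [-0.1 -0.1  0.5] 0.71 [-0.1  1.8 -0.5] 0.66 [ 0.4 -0.6  0.3] 0.61 [ 0.2  0.4 -0. ] 0.56 [0.4 0.5 0.8] 0.51 [-0.3  0.3  0. ] 0.46 [ 0.6  0.3 -0.2] 0.41 [ 0.2  0.9 -0.3] 0.36 [-0.2  0.3  0.7] 0.31 [-0.3 -0.6  0.3] 0.26 [-0.9  0.3 -0.1] 0.21 [0.  0.  0.1] 0.16 [-0.3  0.4  0.4] 0.11 [-0.1 -0.2  0.1] 0.06 [-0.6  0.3  0.5] 0.01 [-0.2  1.   0.4] -0.04 [-7.9  3.7 21.8] end t104.2 [ 0.5502 -0.2286  0.1308] gap 0.0007 F [-7.9  3.7 21.8]
 t108.3 [0.1752 0.6263 0.2268] gap 0.0004 F [ 0.4 -0.2 -0.3]
```

View pics/z8.png

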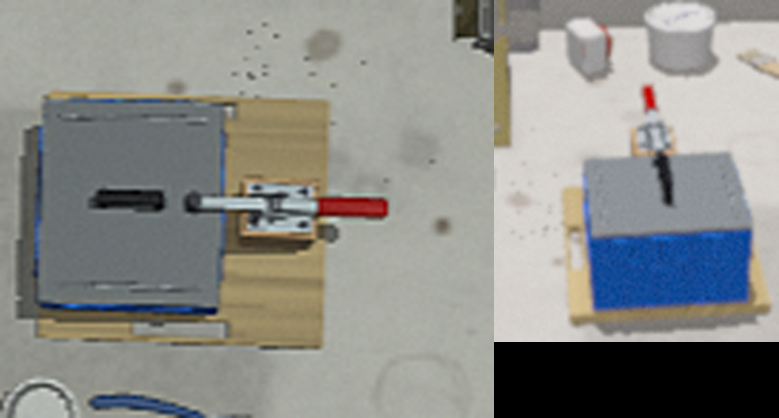

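```bash
python3 -c "
from h import *
print(manip.hand_in()); st()"
```

```text
the job is handed in; nothing more can be done
None
the job is handed in; nothing more can be done
```

I handed the job in at about 108 s on the robot's clock. All three props are in the bottom tray, the upper tray is seated with all four glass strips in it, the lid is on, and the clamp is pressed down to its stop; the hand-in returned no verdict.

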